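# Clamp a tube blank in the jeweller's cutting jig with its sliding stop collar

### The arm

A 6-joint arm with a two-finger parallel gripper is mounted at the origin on the work surface. World frame = base frame: x ahead of the robot, y to its left, z up, the work surface at z = 0. Lengths are in mm, angles in rad, forces in N, time in s.
With the tool pointing down it reaches from about 300 to 775 mm from the base axis. Payload 14.6 kg.
Tool frame: the origin (TCP) lies on the mounting face of the last link; the fingertips stand 199 mm ahead of it and the grasp point (between the pads) lies 180 mm ahead of it; z points along the fingers, y is the line along which they close (so a half turn about z gives the same grasp; the last joint's range is limited). The gripper opens to 94 mm and grips with 3 to 60 N. Pads are 16 mm wide; open, the fingers measure 119 mm over their backs; the gripper's body (75 mm by 177 mm) begins 78 mm behind the grasp point.
Start: joints at [-1.315, 0.3, 1.521, -0, 1.321, -0.067], TCP at [174.466, -521.586, 404.646] pointing down, gripper open.
Joint ranges: [-3.03, 3.03], [-0.79, 2.21], [0.23, 2.52], [-1.04, 4.18], [0, 3.07], [-2.55, 2.55]. Speed limits (rad/s): [2.22, 2.22, 2.57, 3.14, 3.14, 3.14].

### API

Orientations are given as [roll, pitch, yaw] about the fixed x, y, z axes, in that order (R = Rz(yaw) Ry(pitch) Rx(roll)).
In Python, from cell import manip gives the robot as it stands. The module is installed in compiled form; this text tells all that it offers.
- The arm moves only by the shell command python3 -m creep 'ROWS' [FORCE]. ROWS is a JSON object of lists of equal length, an entry for each row: "slide": the shift along the world's x, y, z in cm, a list of three; "turn": the turn about the world's z in rad; "claw": the opening, from 0 (shut) to 1 (fully open). A call has 1 to 8 rows; each row shifts and turns the commanded pose from where the row before left it; what a row does not reach is not made up. A row lasts 1/8 s, in which the tool goes at most 62.5 mm and 10.7 degrees, less where a joint would pass 70% of its speed; a pose out of reach is approached as far as the arm can. A call with a gripper value outside its range is refused whole. The fingers move at their own pace and stop on an object; FORCE is the grip in N (left out, the last holds). Time passes only in rows, so rows that do not move let the fingers close. It gives the time, the measured TCP pose, the force, the opening and the grip force at its end, in the units of the state.
- manip.read_state(): the state, without advancing time (a new reading comes with each control period).
- manip.camera(name): name is "scene" or "top"; returns (picture, depth): 384x512x3 uint8, red, green, blue; 384x512 float32, mm along the optical axis (not along the pixel's ray), 0 where there is no reading.
- manip.calibration(name): a dict with "intrinsics" (3x3 intrinsics, pixels), "pose" (4x4, takes a point from camera to world coordinates). Camera axes: x right, y up, looking along -z (the intrinsics and any distortion apply to the point x, -y, -z); pixel columns grow to the right and rows downward; lengths in mm; the calibration is good to about 2 mm. A picture is of the moment at which its call begins. calibration takes no time and is no camera call.
- manip.sign_off(): hands the job in; it is judged then, once.
Trained networks look in the newest picture that a camera, given by its name, has taken for a name from the list of things; names that differ only in an ending like _2 or _b are one class to them, and where a whole thing is asked for, a point or a joint stands for the part that bears it (a point fixed in the world has none). Each returns a list of dicts, best first, with "score" (0 to 1); they miss things now and then, are a little off and sometimes report something else, mostly with a low value. They report only what shows in the picture. A call takes as long as a camera call. They do not tell look-alikes from the thing itself.
- manip.cut_out(query, camera): "mask" (384x512 bool, what is visible of it) and "position" ([column, row] in pixels, amid what is visible of it).
The state is a dict: "clock": time; "joints": joint angles; "qd": joint speeds; "effort": joint torques, N m; "eef_pos": TCP position; "eef_rot": TCP orientation; "wrist_force": force on the tool from outside, world axes, zero at the start; "moment": the same for the moment, N m; "finger_gap": finger opening in mm; "finger_force": force on a finger pad.
Only numpy, scipy, OpenCV 4.12 (cv2) and the standard library are available. Lean on these libraries where they do the work, as an engineer would, in place of code of your own. Each camera call takes 0.05 s, during which the arm holds its last target. There are 200 camera calls.

### The job

Loosen the collar's thumb screw first, then slide the collar along the rod so that its foot pushes the brass tube home against the back stop, and press it there gently (about 5 to 10 N; the thin tube must never take more than 20 N). With the foot still against the tube, tighten the thumb screw again and let go; do not force the collar while it is locked, and leave the other things on the bench alone.

Things in the scene. Friction and masses are not known exactly. Their poses are not given: they have to be found in the camera images.
- jig: Tube jig fixed to the bench: steel base 130 (x) x 320 (y) x 12 mm, origin centre of underside. Rod, 16 mm diameter, along jig y at x +20, axis 46 mm high, end posts at y -150/+150, 60 mm high. Parallel groove 17 mm wide, centre x -35, floor 12 mm high, rails 10 mm high. A fixed back stop block closes its +y end, set by hand: its face is somewhere in y +100..+120 mm, so feel for the seat.
- collar: Aluminium shaft collar, 36 mm diameter, 26 mm along the rod, top 66 mm above the bench; origin on the rod axis at its middle, axes as the jig's. With the screw loose it slides along jig y (range -120..+115 mm, starts at -110..-50), friction 2 N, inertia about 2 kg. Tight, it holds some 15 N, but a steady push may still ease off by 1 to 2 mm. Its side arm carries a sprung foot pad in the groove.
- pusher (a point): Middle of the sprung foot pad's face (its +y side, which pushes the tube), on the groove's centre line; unloaded 55 mm to -x, 14 mm to +y and 27 mm below the collar's origin. Under load the pad springs back 0.2 mm per newton, then meets a hard stop at 5 mm.
- screw_head (a point): On the thumb screw's upright axis, at grip height 92 mm above the bench. Its round knurled brass head is 24 mm in diameter, from 76 to 102 mm above the bench, on a neck 10 mm tall on the collar's top. Grip it from above at any yaw with about 60 N; the same grip can turn it and push the collar along.
- set_screw (a joint): Turn of the thumb screw, rad; counter-clockwise from above is positive and loosens. 0 is tight (end stop -0.05); below 0.3 it locks the collar, from 0.9 on the collar is free, end stop 1.6. Starts at 0 to 0.15. Takes up to about 0.2 N m to turn while it bites.
- tube: Loose thin-walled brass tube blank, 14 mm diameter, 70 mm long, about 50 g, lying in the groove along the jig's y between the foot and the back stop, some 3 to 35 mm short of the back stop; origin under its middle on the groove floor, its y along the tube.
- tub: Bystander: lidded yellow plastic tub, 106 mm across, 62 mm high, origin under its centre.
- flask: Bystander: small white bottle with a green cap, 36 mm diameter, 85 mm high, origin under its centre.
- hammer: Bystander: hammer lying flat, 200 mm long, origin at its underside.
- tube_end (a point): Centre of the tube's near end (the end that the foot pushes), on the tube's axis, 35 mm to -y of the tube's origin and 7 mm above the groove floor.
Mind the look-alikes: they are no part of the job. What is meant by the tube is not red, and is the smaller of those in its own colour.

How it is judged (in metres and radians):
On the way, in this order (a step that is already met when the one before it is completed fails the run):
1. the thumb screw is loosened (turned past 0.85 rad) before the collar has moved 12 mm (value of joint set_screw above 0.85 rad and distance of pusher from where it was at the start of the episode below 0.012 m), for 0.1 s.
2. with the screw loose, the collar's foot presses the tube home with at least 3 N (contact force between collar and tube above 3 N and value of joint set_screw above 0.7 rad), for 0.2 s.
At the end, for the whole second after the job is handed in: The thumb screw is tight again (below 0.3 rad), the tube lies flat in the groove (within 0.1 rad, not lifted 3 mm) with the collar's foot still against its end (no more than 2 mm of play), and everything is at rest (value of joint set_screw below 0.3 rad and y of tube_end in the frame of pusher below 0.002 m and angle between the y axis of tube and the y axis of jig, either way round below 0.1 rad and z of tube in the frame of jig below 0.015 m and linear speed of each of tube, collar below 0.01 m/s); the robot touches nothing.
It fails at once if the tube is pressed with more than 20 N (contact force between collar and tube above 20 N).
It fails at once if a bystander is moved more than 30 mm (distance of any of tub, flask, hammer from where it was at the start of the episode above 0.03 m).
It also fails if it takes over 51 s, if anything falls off the work surface, if the arm or the gripper's body presses on something with over 40 N, if the wrist force passes 120 N, or if a joint passes its speed limit or range.

## Working session

There is one attempt and no reset: what is moved stays moved. The work goes in short steps, Python scripts to look and compute and a shell command to move; the robot and the scene stay as the last step left them, time stands still between calls to the robot, and variables do not carry over. Pictures are saved under pics/ and viewed, at most 10 in all, crops included, and the job is handed in when it is done.

```bash
mkdir -p pics
cat > h.py <<'E'
from cell import manip
import numpy as np, cv2
def cloud(name, depth):
    c=manip.calibration(name); K=np.array(c["intrinsics"]); T=np.array(c["pose"])
    v,u=np.mgrid[:384,:512]; 
    p=np.stack([(u-K[0,2])/K[0,0]*depth, -(v-K[1,2])/K[1,1]*depth, -depth, np.ones_like(depth)],-1)
    w=(p@T.T)[...,:3]; w[depth<=0]=np.nan
    return w
E
python3 - <<'E'
from h import *
for n in ("scene","top"):
    p,d=manip.camera(n); np.savez(f"/tmp/{n}.npz",p=p,d=d)
    cv2.imwrite(f"pics/{n}.png",cv2.cvtColor(p,cv2.COLOR_RGB2BGR))
    w=cloud(n,d); print(n,{k:np.round(v,2).tolist() for k,v in manip.calibration(n).items() if not isinstance(v,str)})
    for q in ("jig","collar","screw_head","tube","tub","flask","hammer"):
        for r in manip.cut_out(q,n)[:3]:
            m=r["mask"]; print(n,q,round(r["score"],2),np.round(r["position"]),m.sum(),np.round(np.nanmedian(w[m],0)),np.round(np.nanpercentile(w[m],95,axis=0)),np.round(np.nanpercentile(w[m],5,axis=0)))
print(manip.read_state())
E
```

```text
scene {'intrinsics': [[440.38, 0.0, 261.21], [0.0, 440.38, 183.62], [0.0, 0.0, 1.0]], 'pose': [[-0.61, -0.6, 0.52, 1007.71], [0.8, -0.45, 0.41, 418.23], [-0.01, 0.66, 0.75, 784.34], [0.0, 0.0, 0.0, 1.0]]}
scene jig 0.61 [272. 207.] 6811 [525.  67.  12.] [590. 199.  59.] [442. -89.   8.]
scene jig 0.23 [246. 174.] 163 [518.  -2.  97.] [525.   6. 103.] [504. -15.  79.]
scene collar 0.73 [250. 178.] 533 [513.   2.  56.] [529.  19. 102.] [458. -18.  19.]
scene screw_head 0.48 [249. 170.] 159 [518.  -2.  98.] [525.   6. 103.] [505. -14.  80.]
scene tube 0.71 [350. 288.] 243 [575. 298.  12.] [602. 313.  15.] [544. 283.   6.]
scene tube 0.59 [381. 191.] 224 [333. 228.  16.] [356. 259.  19.] [305. 193.   9.]
scene tube 0.5 [300. 211.] 181 [493. 117.  24.] [503. 148.  26.] [482.  89.  19.]
scene tub 0.98 [205. 140.] 1554 [ 461. -184.   54.] [ 496. -149.   58.] [ 408. -236.    5.]
scene flask 0.76 [195. 201.] 467 [612. -72.  47.] [623. -63.  84.] [594. -94.   1.]
scene flask 0.23 [301. 213.] 161 [494. 125.  24.] [503. 150.  26.] [484.  91.  19.]
scene hammer 0.58 [261. 291.] 1714 [678. 172.  2
[... 1233 characters left out ...]
ck': 0.8, 'joints': array([-1.31462764e+00,  2.99880333e-01,  1.52102515e+00, -4.04490144e-05,
        1.32068892e+00, -6.66027594e-02]), 'qd': array([-3.58077693e-04,  1.81988670e-03, -5.46146526e-05,  1.49438302e-03,
       -1.89796764e-03,  3.46754094e-04]), 'effort': array([-2.38290522e-03, -5.31627667e+01, -3.52906716e+01,  7.06832833e-02,
        2.11751985e-02, -2.68577446e-05]), 'eef_pos': array([ 174.44668625, -521.58390644,  404.64572187]), 'eef_rot': array([-3.14158830e+00,  3.89868793e-05,  3.22781460e-01]), 'wrist_force': array([ 0.00653366, -0.307791  , -0.72067937]), 'moment': array([ 0.00849261, -0.03610597,  0.02435608]), 'finger_force': 0.0, 'finger_gap': 93.97873476467834}
```

Run:
```python
from h import *
for n in ("scene","top"):
    f=np.load(f"/tmp/{n}.npz"); w=cloud(n,f["d"])
    near=(np.hypot(w[...,0]-513,w[...,1]+4)<28)
    m=near&(w[...,2]>98)&(w[...,2]<110)
    P=w[m]; c,r=cv2.minEnclosingCircle(P[:,:2].astype(np.float32)); print(n,"head",len(P),P.mean(0).round(1),np.round(c,1),round(r,1))
    roi=(abs(w[...,0]-515)<140)&(abs(w[...,1]-50)<190)
    b=roi&(abs(w[...,2]-13)<3.5)&(w[...,0]<620)
    k,lab,st,_=cv2.connectedComponentsWithStats(b.astype(np.uint8)); i=1+np.argmax(st[1:,4]); b=lab==i
    print("base",b.sum(),cv2.minAreaRect(w[b][:,:2].astype(np.float32)), w[b][:,2].mean())
    # rod: top z ~54 
    r=roi&(abs(w[...,2]-52)<5)&(w[...,1]>20); Q=w[r][:,:2]; 
    print("rod",len(Q),cv2.fitLine(Q.astype(np.float32),cv2.DIST_HUBER,0,.01,.01).ravel().round(3))
    # table
    t=abs(w[...,2])<8; print("table z",np.median(w[t][:,2]))
a=cv2.imread("pics/scene.png")[110:320,150:450]; b=cv2.imread("pics/top.png")[110:300,140:400]
cv2.imwrite("pics/v.png",np.vstack([cv2.resize(a,(428,300),interpolation=2),cv2.resize(b,(428,300),interpolation=2)]))
```

```text
scene head 81 [513.8  -5.8 101.3] [512.7  -6.5] 12.4
base 3526 ((508.6832275390625, 51.635894775390625), (321.7261047363281, 131.30812072753906), 74.52470397949219) 11.733650258137002
rod 534 [2.76000e-01 9.61000e-01 5.47329e+02 1.08137e+02]
table z -0.4778487551694752
top head 78 [510.   -7.9 102. ] [510.4  -7.5] 12.5
base 2660 ((482.723388671875, 56.528961181640625), (319.1636962890625, 81.96846008300781), 74.3133544921875) 12.385101165955238
rod 388 [2.69000e-01 9.63000e-01 5.40273e+02 1.02534e+02]
table z 0.18930120159882335
```

View pics/v.png

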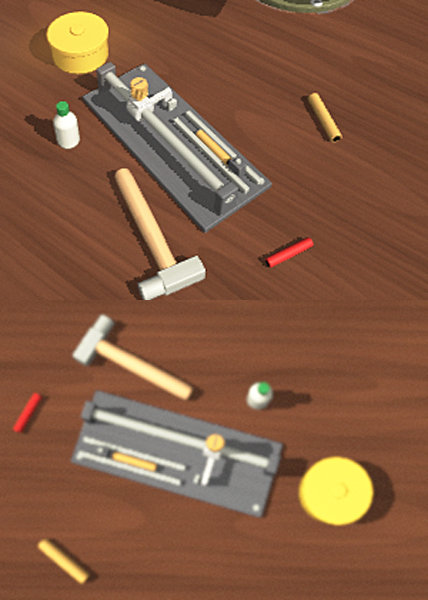

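The picture shows the jig in the middle, with the brass tube in its groove near (135,460) in the lower half of the image. The collar's knurled head is at (215,440), the flask at (260,395), and the long brass and red tubes lie loose off the jig. The tube in the groove is the right one. The screw head is at about (511.5, -7), and jig y points along (0.27, 0.963).

```bash
python3 -m creep '{"slide":[[2.8,4.3,0],[2.8,4.3,0],[2.8,4.3,0],[2.8,4.3,0],[2.8,4.3,0],[2.8,4.3,0],[2.8,4.3,0],[2.8,4.3,0]],"turn":[0.1,0.1,0.1,0.1,0.1,0.1,0.1,0.1],"claw":[1,1,1,1,1,1,1,1]}' 5
python3 -m creep '{"slide":[[2.8,4.3,0],[2.8,4.3,0],[2.8,4.3,0],[2.8,4.2,0],[0,0,0],[0,0,0]],"turn":[0.1,0.077,0,0,0,0],"claw":[1,1,1,1,1,1]}'
```

```text
clock: 1.8
eef_pos: [399.1, -176.0, 404.9]
eef_rot: [3.141, 0.0, 1.126]
wrist_force: [1.3, -1.4, -0.2]
finger_gap: 93.6
finger_force: 0.0
clock: 2.55
eef_pos: [510.2, -6.9, 404.5]
eef_rot: [-3.141, 0.0, 1.3]
wrist_force: [0.3, -0.7, 0.0]
finger_gap: 94.0
finger_force: 0.0
```

```bash
python3 -m creep '{"slide":[[0.1,0,-4],[0,0,-4],[0,0,-3],[0,0,-2.2],[0,0,0],[0,0,0]],"turn":[0,0,0,0,0,0],"claw":[1,1,1,1,1,1]}' 5
python3 - <<'E'
from h import *
p,d=manip.camera("scene"); cv2.imwrite("pics/g.png",cv2.resize(cv2.cvtColor(p,cv2.COLOR_RGB2BGR)[90:240,160:360],(800,600),interpolation=2))
print(manip.read_state()["eef_pos"])
E
```

```text
clock: 3.3
eef_pos: [511.5, -7.2, 273.8]
eef_rot: [3.14, -0.0, 1.299]
wrist_force: [0.3, 0.0, -0.4]
finger_gap: 93.7
finger_force: 0.0
[511.5805661   -7.05287546 273.91952589]
```

View pics/g.png

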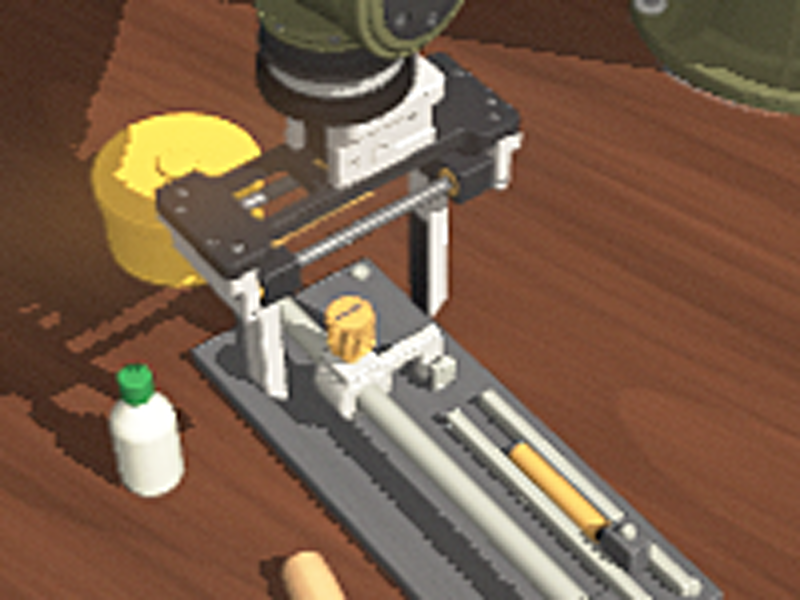

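The fingers straddle the knurled head at (350,325) and are clear of the flask at (147,430). The tube at (555,490) is close to the stop. Closing gently.

```bash
python3 -m creep '{"slide":[[0,0,0],[0,0,0],[0,0,0],[0,0,0],[0,0,0],[0,0,0],[0,0,0],[0,0,0]],"turn":[0,0,0,0,0,0,0,0],"claw":[0,0,0,0,0,0,0,0]}' 5
```

```text
clock: 4.35
eef_pos: [511.4, -6.6, 272.6]
eef_rot: [-3.141, 0.0, 1.3]
wrist_force: [-1.4, 0.3, 0.8]
finger_gap: 23.9
finger_force: 5.0
```

```bash
python3 -m creep '{"slide":[[0,0,0],[0,0,0],[0,0,0],[0,0,0]],"turn":[0,0,0,0],"claw":[0,0,0,0]}' 60
python3 -m creep '{"slide":[[0,0,0],[0,0,0],[0,0,0],[0,0,0],[0,0,0],[0,0,0],[0,0,0],[0,0,0]],"turn":[0.15,0.15,0.15,0.15,0.15,0.15,0.15,0.15],"claw":[0,0,0,0,0,0,0,0]}'
python3 -m creep '{"slide":[[0,0,0],[0,0,0],[0,0,0]],"turn":[0,0,0],"claw":[0,0,0]}'; python3 -c "
from cell import manip;s=manip.read_state();print(s['moment'],s['joints'])"
```

```text
clock: 4.85
eef_pos: [511.4, -6.6, 272.6]
eef_rot: [-3.141, 0.0, 1.3]
wrist_force: [-1.6, -0.1, 0.6]
finger_gap: 22.8
finger_force: 60.0
clock: 5.85
eef_pos: [511.3, -6.6, 272.6]
eef_rot: [-3.141, -0.001, 2.505]
wrist_force: [-4.1, 0.3, 3.3]
finger_gap: 22.9
finger_force: 60.0
clock: 6.22
eef_pos: [511.3, -6.6, 272.6]
eef_rot: [-3.141, -0.001, 2.497]
wrist_force: [-5.2, 0.1, 3.9]
finger_gap: 23.1
finger_force: 60.0
[0.02951465 0.8607355  0.06283891] [-8.45171638e-02  3.69040527e-01  1.76289816e+00 -9.70558067e-05
  1.01030342e+00 -1.01040460e+00]
```

```bash
python3 -m creep '{"slide":[[0.068,0.24,0],[0.136,0.481,0],[0.136,0.481,0]],"turn":[0,0,0],"claw":[0,0,0]}'
python3 -m creep '{"slide":[[0.136,0.481,0],[0.136,0.481,0],[0.136,0.481,0],[0.136,0.481,0],[0.136,0.481,0],[0.068,0.24,0],[0,0,0],[0,0,0]],"turn":[0,0,0,0,0,0,0,0],"claw":[0,0,0,0,0,0,0,0]}'
python3 - <<'E'
from h import *
p,d=manip.camera("scene"); cv2.imwrite("pics/s.png",cv2.resize(cv2.cvtColor(p,cv2.COLOR_RGB2BGR)[130:250,210:370],(800,600),interpolation=2))
print(manip.read_state()["wrist_force"])
w=cloud("scene",d)
for r in manip.cut_out("tube","scene"): print(r["score"],r["position"],np.nanmean(w[r["mask"]],0))
E
```

```text
clock: 6.6
eef_pos: [514.7, 5.5, 272.6]
eef_rot: [-3.141, -0.001, 2.497]
wrist_force: [-5.7, -1.0, 4.3]
finger_gap: 22.8
finger_force: 60.0
clock: 7.6
eef_pos: [522.2, 32.2, 272.6]
eef_rot: [3.142, -0.001, 2.497]
wrist_force: [-5.5, 2.5, 3.4]
finger_gap: 22.7
finger_force: 60.0
[-5.23011276  2.42915068  4.27567957]
0.87 [378.7, 192.8] [333.29051153 228.79956723  14.34447348]
0.68 [297.1, 207.9] [492.21583179 116.86413636  23.04150996]
0.64 [350.7, 286.7] [573.55594017 298.88134891  11.65961617]
```

View pics/s.png

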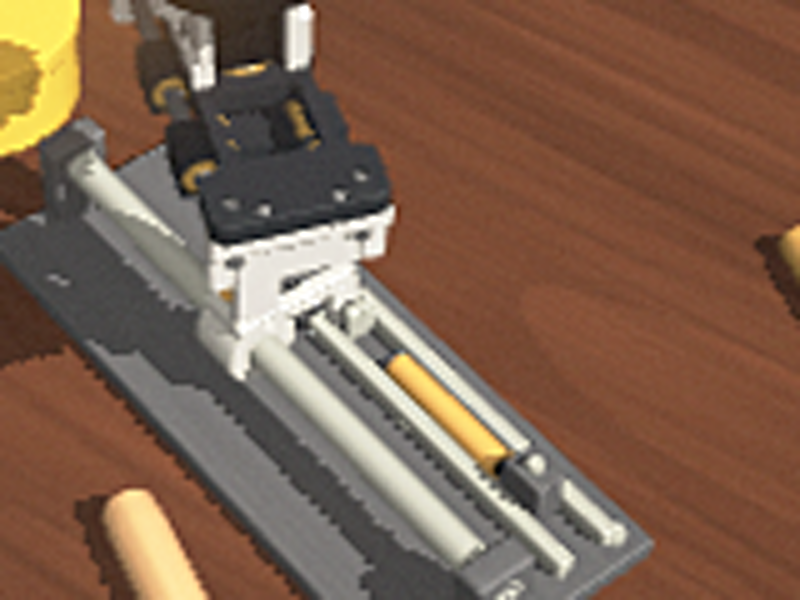

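Collar slides freely. In the picture the foot at (350,315) is about 20 mm short of the tube end at (393,365), and the stop at (530,480) is a few mm beyond the tube's far end.

```bash
python3 -m creep '{"slide":[[0.082,0.289,0],[0.082,0.289,0],[0.082,0.289,0],[0.082,0.289,0],[0.082,0.289,0],[0.082,0.289,0]],"turn":[0,0,0,0,0,0],"claw":[0,0,0,0,0,0]}'
python3 -m creep '{"slide":[[0.027,0.096,0],[0.027,0.096,0]],"turn":[0,0],"claw":[0,0]}'
python3 - <<'E'
from h import *
p,d=manip.camera("scene"); cv2.imwrite("pics/t.png",cv2.resize(cv2.cvtColor(p,cv2.COLOR_RGB2BGR)[170:245,250:350],(800,600),interpolation=2))
E
```

```text
clock: 8.45
eef_pos: [527.1, 49.3, 272.6]
eef_rot: [-3.141, -0.001, 2.497]
wrist_force: [-7.1, -0.5, 5.5]
finger_gap: 22.8
finger_force: 60.0
clock: 8.7
eef_pos: [527.6, 51.2, 272.6]
eef_rot: [-3.141, -0.001, 2.497]
wrist_force: [-7.5, -0.0, 5.5]
finger_gap: 23.3
finger_force: 60.0
```

View pics/t.png

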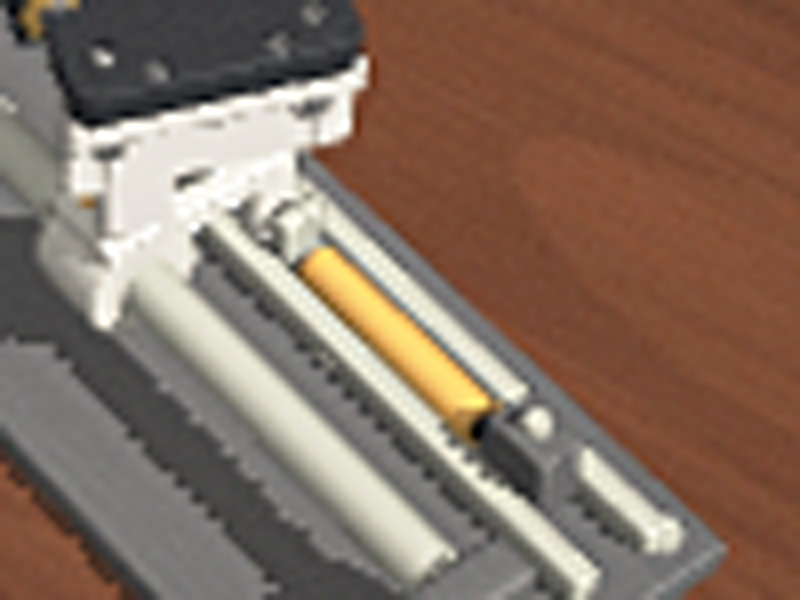

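Foot at (300,240) is just short of the tube end (310,260), and a few mm remain to the stop. Creeping now.

```bash
python3 -m creep '{"slide":[[0.01,0.096,0],[0.01,0.096,0],[0.01,0.096,0]],"turn":[0,0,0],"claw":[0,0,0]}'
python3 -m creep '{"slide":[[0.015,0.067,0],[0.015,0.067,0]],"turn":[0,0],"claw":[0,0]}'
```

```text
clock: 9.12
eef_pos: [528.1, 54.0, 272.6]
eef_rot: [-3.141, -0.0, 2.498]
wrist_force: [-4.1, -2.0, 2.8]
finger_gap: 23.2
finger_force: 60.0
clock: 9.38
eef_pos: [528.4, 55.4, 272.6]
eef_rot: [-3.142, -0.0, 2.499]
wrist_force: [-3.8, -1.5, 2.4]
finger_gap: 22.5
finger_force: 60.0
```

```bash
python3 -m creep '{"slide":[[0.019,0.067,0],[0.019,0.067,0]],"turn":[0,0],"claw":[0,0]}'
```

```text
clock: 9.62
eef_pos: [528.8, 56.7, 272.7]
eef_rot: [3.142, 0.0, 2.5]
wrist_force: [-4.3, -1.1, 2.3]
finger_gap: 23.0
finger_force: 60.0
```

```bash
python3 -m creep '{"slide":[[0.017,0.067,0],[0.017,0.067,0]],"turn":[0,0],"claw":[0,0]}'
```

```text
clock: 9.88
eef_pos: [529.2, 58.1, 272.7]
eef_rot: [-3.142, 0.0, 2.5]
wrist_force: [-3.2, -2.3, 3.2]
finger_gap: 23.0
finger_force: 60.0
```

```bash
python3 -m creep '{"slide":[[0.017,0.067,0],[0.017,0.067,0]],"turn":[0,0],"claw":[0,0]}'
```

```text
clock: 10.12
eef_pos: [529.5, 59.4, 272.7]
eef_rot: [3.142, 0.0, 2.5]
wrist_force: [-4.1, -1.7, 3.3]
finger_gap: 22.5
finger_force: 60.0
```

```bash
python3 -m creep '{"slide":[[0.017,0.067,0],[0.017,0.067,0],[0.017,0.067,0]],"turn":[0,0,0],"claw":[0,0,0]}'
```

```text
clock: 10.5
eef_pos: [530.0, 61.4, 272.7]
eef_rot: [3.142, 0.0, 2.5]
wrist_force: [-2.7, -2.9, 2.0]
finger_gap: 23.0
finger_force: 60.0
```

```bash
python3 -m creep '{"slide":[[0.018,0.067,0],[0.018,0.067,0]],"turn":[0,0],"claw":[0,0]}'
```

```text
clock: 10.75
eef_pos: [530.4, 62.8, 272.7]
eef_rot: [3.141, 0.0, 2.5]
wrist_force: [-2.8, -2.0, 1.4]
finger_gap: 23.3
finger_force: 60.0
```

```bash
python3 -m creep '{"slide":[[0.018,0.067,0],[0.018,0.067,0],[0.018,0.067,0]],"turn":[0,0,0],"claw":[0,0,0]}'
```

```text
clock: 11.12
eef_pos: [530.9, 64.8, 272.6]
eef_rot: [3.141, 0.0, 2.5]
wrist_force: [-1.5, -2.4, 1.7]
finger_gap: 23.0
finger_force: 60.0
```

Run:
```python
from h import *
p,d=manip.camera("scene"); cv2.imwrite("pics/u.png",cv2.resize(cv2.cvtColor(p,cv2.COLOR_RGB2BGR)[170:245,250:350],(800,600),interpolation=2))
```

```text
(no output)
```

View pics/u.png

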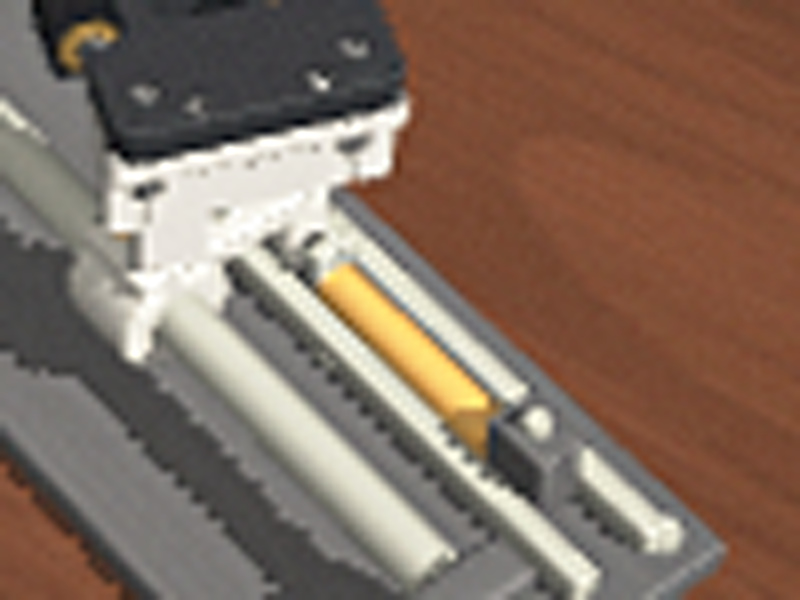

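The foot is on the tube at (325,275). The tube has moved and its far end (485,430) is almost at the stop face, so I'm taking smaller steps.

```bash
python3 -m creep '{"slide":[[0.016,0.058,0],[0.016,0.058,0]],"turn":[0,0],"claw":[0,0]}'
```

```text
clock: 11.42
eef_pos: [531.2, 65.8, 272.7]
eef_rot: [-3.141, 0.0, 2.5]
wrist_force: [-2.8, -5.0, 2.5]
finger_gap: 23.1
finger_force: 60.0
```

```bash
python3 -m creep '{"slide":[[0.013,0.048,0],[0,0,0]],"turn":[0,0],"claw":[0,0]}'
```

```text
clock: 11.68
eef_pos: [531.3, 66.1, 272.7]
eef_rot: [-3.141, 0.0, 2.5]
wrist_force: [-2.9, -5.7, 2.9]
finger_gap: 23.0
finger_force: 60.0
```

```bash
python3 -m creep '{"slide":[[0.011,0.038,0],[0.011,0.038,0],[0,0,0],[0,0,0]],"turn":[0,0,0,0],"claw":[0,0,0,0]}'
```

```text
clock: 12.18
eef_pos: [531.5, 66.7, 272.7]
eef_rot: [-3.14, 0.0, 2.5]
wrist_force: [-3.0, -8.4, 3.6]
finger_gap: 23.3
finger_force: 60.0
```

Pressing with about 6–7 N. Now tightening.

```bash
python3 -m creep '{"slide":[[0,0,0],[0,0,0],[0,0,0],[0,0,0],[0,0,0],[0,0,0],[0,0,0],[0,0,0]],"turn":[-0.1,-0.15,-0.15,-0.15,-0.15,-0.15,-0.15,-0.15],"claw":[0,0,0,0,0,0,0,0]}'
python3 -m creep '{"slide":[[0,0,0],[0,0,0],[0,0,0]],"turn":[-0.05,0,0],"claw":[0,0,0]}'; python3 -c "
from cell import manip;s=manip.read_state();print(s['moment'],s['eef_rot'])"
```

```text
clock: 13.18
eef_pos: [531.6, 66.8, 272.7]
eef_rot: [3.141, 0.001, 1.345]
wrist_force: [0.2, -6.7, 1.1]
finger_gap: 22.9
finger_force: 60.0
clock: 13.55
eef_pos: [531.7, 66.7, 272.7]
eef_rot: [3.141, 0.001, 1.3]
wrist_force: [-0.3, -7.5, 1.9]
finger_gap: 23.2
finger_force: 60.0
[-1.41577824 -0.05861517 -0.04694346] [3.14089490e+00 7.16281366e-04 1.29969791e+00]
```

```bash
python3 -m creep '{"slide":[[0,0,0],[0,0,0],[0,0,0]],"turn":[-0.06,0,0],"claw":[0,0,0]}'; python3 -c "
from cell import manip;s=manip.read_state();print(s['moment'],s['eef_rot'])"
```

```text
clock: 13.92
eef_pos: [531.7, 66.7, 272.7]
eef_rot: [3.141, 0.001, 1.24]
wrist_force: [1.0, -6.2, 1.2]
finger_gap: 23.0
finger_force: 60.0
[-1.39350557 -0.09568748 -0.06182174] [3.14086926e+00 6.80630400e-04 1.23958417e+00]
```

```bash
python3 -m creep '{"slide":[[0,0,0],[0,0,0]],"turn":[-0.05,0],"claw":[0,0]}'; python3 -c "
from cell import manip;s=manip.read_state();print(s['moment'])"
```

```text
clock: 14.18
eef_pos: [531.7, 66.7, 272.7]
eef_rot: [3.141, 0.001, 1.189]
wrist_force: [1.5, -6.6, 2.2]
finger_gap: 22.6
finger_force: 60.0
[-1.38565435 -0.11502157  0.17146594]
```

The moment jumped by about 0.2 N m, so the screw is at its stop. Releasing.

```bash
python3 -m creep '{"slide":[[0,0,0],[0,0,0],[0,0,0],[0,0,0],[0,0,0],[0,0,0]],"turn":[0,0,0,0,0,0],"claw":[0.7,0.7,0.7,0.7,0.7,0.7]}'
python3 -m creep '{"slide":[[0,0,1],[0,0,3],[0,0,4],[0,0,4],[0,0,2],[0,0,0]],"turn":[0,0,0,0,0,0],"claw":[0.7,0.7,0.7,0.7,0.7,0.7]}'
python3 - <<'E'
from h import *
p,d=manip.camera("scene"); cv2.imwrite("pics/z.png",cv2.resize(cv2.cvtColor(p,cv2.COLOR_RGB2BGR)[150:245,230:357],(800,600),interpolation=2))
w=cloud("scene",d);m=(np.hypot(w[...,0]-531.7,w[...,1]-67)<28)&(w[...,2]>98)&(w[...,2]<110);print(m.sum(),w[m].mean(0))
E
```

```text
clock: 14.92
eef_pos: [531.5, 67.2, 272.6]
eef_rot: [-3.142, -0.0, 1.19]
wrist_force: [0.7, -0.1, -0.3]
finger_gap: 65.9
finger_force: 0.0
clock: 15.68
eef_pos: [531.4, 67.1, 414.4]
eef_rot: [3.139, -0.001, 1.19]
wrist_force: [-0.2, -0.3, -0.2]
finger_gap: 66.0
finger_force: 0.0
93 [533.35436555  65.55266924 100.94391978]
```

View pics/z.png

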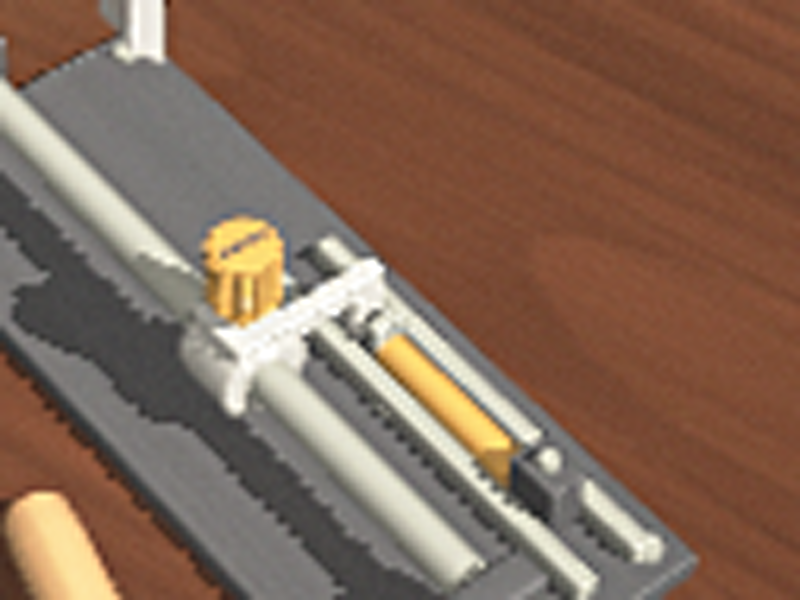

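The head's slot at (243,243) is back at its initial angle. The foot at (383,335) is on the tube end and the tube is against the stop at (515,465). Handing in.

```bash
python3 -c "
from cell import manip;print(manip.sign_off())"
```

```text
the job is handed in; nothing more can be done
None
```

I loosened the screw, pushed the tube home and pressed it at about 6–7 N, then retightened the screw, let go and handed the job in at about 16 s; no verdict was returned.

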